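Index the autosampler carousel to the orange jar and lower the probe

ROBOT

A 6-joint arm with a two-finger parallel gripper is mounted at the origin on the work surface. World frame = base frame: x ahead of the robot, y to its left, z up, the work surface at z = 0. Lengths are in mm, angles in degrees, forces in N, time in s.
With the tool pointing down it reaches from about 300 to 850 mm from the base axis. Payload 4.2 kg.
Tool frame: the origin (TCP) lies between the finger pads; the fingertips stand ahead of it and the grasp point (between the pads) lies 8 mm behind it (env.tip_reach is the x of the fingertips in the tool frame, in mm); x points along the fingers, y is the direction in which the jaws open and shut, and the axes are right-handed (so a half turn about x gives the same grasp; the last joint's range is limited). The gripper opens to 91 mm and grips with 3 to 60 N. Pads are 32 mm wide; open, the fingers measure 118 mm over their backs; the gripper's body (76 mm by 178 mm) begins 60 mm behind the grasp point.
Start: joints at [62.682, 18.312, 89.639, -0, 72.044, -1.146], TCP at [253.624, 516.059, 224.976] pointing down, gripper open.
Joint ranges: [-177.97, 177.97], [-48.28, 115.42], [12.27, 149.76], [-77.06, 257.06], [2.81, 150.46], [-146.56, 146.56]. Speed limits (degrees/s): [147.25, 147.25, 180, 180, 180, 180].

INTERFACE

Orientations are given as [roll, pitch, yaw] about the fixed x, y, z axes, in that order (R = Rz(yaw) Ry(pitch) Rx(roll)).
In Python, from workcell import env, cams gives the robot as it stands.
- The arm moves only by the tool arm_command, never from a script. Its argument "deltas" is a list of rows, each a list of 3 entries, a list of its own where there are three numbers: the opening, from 0 (shut) to 1 (fully open), then the shift along the world's x, y, z in mm, then the turn about the world's z in rad. A call has 1 to 20 rows; each row is the pose to reach, as a shift and turn from the pose commanded when the call began; what a row does not reach only later rows make up. A row lasts 1/10 s, in which the tool goes at most 50 mm and 8.59 degrees, less where a joint would pass 70% of its speed; a pose out of reach is approached as far as the arm can. A call with a gripper value outside its range is refused whole. The fingers move at their own pace and stop on an object; "grip_force" is the grip in N (left out, the last holds). Time passes only in rows, so rows that repeat a pose let the fingers close. It gives the time, the measured TCP pose, the force and the opening at its end, in the units of the state.
- env.state(): the state, without advancing time (a new reading comes with each control period).
- cams.grab_frame(name): name is "scene" or "top" or "wrist"; returns a dict with "img" (400x640x3 uint8, red, green, blue), "K" (3x3 intrinsics, pixels), "rvec" (rotation vector, rad) and "tvec" (3), from world to camera coordinates, as OpenCV has them. Camera axes: x right, y down, z forward; pixel columns grow to the right and rows downward; lengths in mm; the calibration is good to about 2 mm. A picture is of the moment at which its call begins. There is no depth.
- env.job_done(): hands the job in, once; it reports no verdict.
Trained networks look in a picture, given as the dict that the camera call returned (one of the last four; its "shot" number tells which), for a name from the list of things; names that differ only in an ending like _2 or _b are one class to them, and where a whole thing is asked for, a point or a joint stands for the part that bears it (a point fixed in the world has none). Each returns a list of dicts, best first, with "conf" (0 to 1); they miss things now and then, are a little off and sometimes report something else, mostly with a low value. They report only what shows in the picture. A call takes as long as a camera call.
- cams.silhouettes(picture, name): "region" (400x640 bool, what is visible of it) and "centre" ([column, row] in pixels, amid what is visible of it).
The state is a dict: "time_s": time; "qpos": joint angles; "qvel": joint speeds; "effort": joint torques, N m; "ee_pos": TCP position; "ee_rot": TCP orientation; "force": force on the tool from outside, world axes, zero at the start; "torque": the same for the moment, N m; "gripper_width": finger opening in mm.
Only numpy, scipy, OpenCV 4.12 (cv2) and the standard library are available. Lean on these libraries where they do the work, as an engineer would, in place of code of your own. Each camera call takes 0.05 s, during which the arm holds its last target.

TASK

Turn the autosampler's carousel one place, in whichever direction brings the orange jar under the probe, by pushing one of its upright rim pins (leaning the tool in under the round clear cover) until the carousel clicks into that next rest position, and not past it. Then press the green knob all the way down so that the probe goes into the orange jar, and let go. Do not touch the jars or tip any of them, and leave the other things on the bench where they are.

Things in the scene. Friction and masses are not known exactly. Their poses are not given: they have to be found in the camera images.
- sampler: Autosampler: a round white base (280 mm across, 44 mm high) fixed on the bench. Origin on the bench under the carousel's axis, z up. Its x axis is turned from world x by its yaw (at most 0.25 rad); all angles named here are counter-clockwise from above, from its x axis. Its tower stands on the left; the front and the right side, as the robot sees it, are open.
- cover (a point): Centre of the top of a flat round clear cover (340 mm across, 6 mm thick, grey edge, underside 205 mm above the bench) fixed over the whole carousel, on its axis. Its sides are open: the rim pins are reached only by a tool leaning in from the side, some 30 to 45 degrees from vertical.
- tower_top (a point): Top of the white tower (34 by 44 mm, 335 mm high), fixed at 90 degrees, 228 mm from the axis.
- carousel (a joint): Angle of the carousel in rad, 0 at the start, positive counter-clockwise from above; turns both ways. Click stops every 60 degrees (1.047 rad): it resists up to the midpoint (about 5 N at a pin), then runs on by itself, well damped, to the next stop and rests within 0.03 rad of it. More than 1.35 rad from the start counts as past the next stop.
- pin (a point): Top of one of six upright steel rim pins with red tops: 14 mm thick, tops 120 mm above the bench, 150 mm from the axis, at 0, 60, 120 ... degrees when the joint is 0, turning with the carousel. This one is at 240 degrees when the joint is 0.
- hub (a point): Centre of the carousel's hub, on its axis, 67 mm above the bench. The carousel is a black disc 320 mm across, top 57 mm above the bench, with six jar cups (68 mm across, rims 79 mm above the bench) 95 mm from the axis, at 30, 90, 150 ... degrees in each click stop.
- station (a point): Fixed point on the probe's line, at the height of the jar mouths (137 mm above the bench): at 90 degrees, 95 mm from the axis.
- jar_orange: The orange sample jar, open at the top, 54 mm across, 80 mm tall, 4 mm wall, mouth 46 mm inside; loose in a cup of the carousel with 2.5 mm play. Origin at the centre of its underside. It starts one place from the station, on one side or the other.
- jar_orange_mouth (a point): Centre of the orange jar's mouth, 80 mm above its underside.
- jar_blue: Blue jar of the same size, one place from the station on the other side from the orange one. Origin at the centre of its underside.
- jar_white: White jar of the same size, at the station at the start. Origin as above.
- jar_white2: White jar of the same size, in the cup opposite the station. Origin as above.
- probe (a joint): How far the probe head is down, in m: 0 fully up, 0.060 at its lower stop. Starts within 6 mm of the top. The head slides straight down on the tower, needs about 4 N plus 8 N per m/s, and stays where it is left.
- probe_knob (a point): Centre of the top of the green push knob (40 mm across) on the probe head, 325 mm above the bench when the head is fully up and 265 mm when fully down; directly above the probe, clear above the cover.
- probe_tip (a point): Lower end of the steel probe (10 mm thick), 150 mm above the bench when fully up, 90 mm when fully down.
- wash_bottle: Bystander: white wash bottle with blue cap, 68 mm across, 170 mm tall. Origin at the centre of its underside.
- beaker: Bystander: glass beaker 84 mm across, 100 mm tall. Origin at the centre of its underside.
- tip_box: Bystander: box with a blue lid, 120 by 85 by 68 mm. Origin at the centre of its underside.

How it is judged (in metres and radians):
On the way:
1. the carousel rests in the next click stop with the orange jar under the probe, the probe still up ((value of joint carousel between 0.977198 and 1.1172 rad or value of joint carousel between -1.1172 and -0.977198 rad) and horizontal distance between jar_orange_mouth and station below 0.012 m and velocity of joint carousel between -0.05 and 0.05 rad/s and value of joint probe below 0.02 m), for 0.3 s.
At the end, for the whole second after the job is handed in: The carousel is at rest one click stop (1.047 rad, within 0.07) from its start with the mouth of the orange jar within 12 mm of the probe's line, the probe is down by more than 52 of its 60 mm inside the orange jar, and all four jars stand upright (within 0.12 rad) ((value of joint carousel between 0.977198 and 1.1172 rad or value of joint carousel between -1.1172 and -0.977198 rad) and horizontal distance between jar_orange_mouth and station below 0.012 m and velocity of joint carousel between -0.05 and 0.05 rad/s and angle between each of jar_orange, jar_blue, jar_white, jar_white2's own z axis and vertical below 0.12 rad and value of joint probe above 0.052 m and horizontal distance between probe_tip and jar_orange_mouth below 0.012 m); the robot touches nothing.
It fails at once if the carousel is turned past the next click stop (more than 1.35 rad from its start) (value of joint carousel above 1.35 rad or value of joint carousel below -1.35 rad).
It fails at once if the robot touches a jar (more than 1 N) (contact force between any of the fingers, the arm and jar_orange above 1 N or contact force between any of the fingers, the arm and jar_blue above 1 N or contact force between any of the fingers, the arm and jar_white above 1 N or contact force between any of the fingers, the arm and jar_white2 above 1 N).
It fails at once if a jar is tipped by more than 0.3 rad (angle between any of jar_orange, jar_blue, jar_white, jar_white2's own z axis and vertical above 0.3 rad).
It fails at once if a bystander is moved by more than 20 mm (distance of any of wash_bottle, beaker, tip_box from where it was at the start of the episode above 0.02 m).
It also fails if it takes over 58 s, if anything falls off the work surface, if the arm or the gripper's body presses on something with over 40 N, if the wrist force passes 120 N, or if a joint passes its speed limit or range.

## Working session

There is one attempt and no reset: what is moved stays moved. The work goes in short steps, Python scripts to look and compute and a tool call to move; the robot and the scene stay as the last step left them, time stands still between calls to the robot, and variables do not carry over. Pictures are saved under pics/ and viewed, and the job is handed in when it is done.

Besides the shell and the picture viewer there is one more tool, called after "Call:" by a JSON object that holds its "api" and its "payload". arm_command: Moves the arm, as the interface text tells. Its arguments: {"type":"object","properties":{"deltas":{"type":"array","items":{"type":"array"}},"grip_force":{"type":"number"}},"required":["deltas"]}

```bash
ls; mkdir -p pics; python3 - <<'E'
from workcell import env, cams
import cv2
print(env.state()); print(env.tip_reach)
for n in ["scene","top","wrist"]:
    f=cams.grab_frame(n); cv2.imwrite(f"pics/{n}0.png",f["img"][:,:,::-1]); print(n,f["K"],f["rvec"],f["tvec"])
E
```

```text
pics
{'time_s': 0.0, 'qpos': array([ 6.26817175e+01,  1.83511634e+01,  8.97079935e+01,  6.68482020e-04,
        7.20438544e+01, -1.14635491e+00]), 'qvel': array([-0.0254262 ,  0.0756572 ,  0.03685286,  0.08518474,  0.02489241,
        0.06593968]), 'effort': array([ 4.16696439e-04, -4.12467599e+01, -2.31975603e+01,  7.28271296e-02,
        4.55469999e-02, -1.35357832e-04]), 'ee_pos': array([253.38321643, 515.60284448, 224.11430394]), 'ee_rot': array([ -91.49984949,   89.89698678, -117.67198378]), 'force': array([ 0.02897737, -0.17197769,  0.49307882]), 'torque': array([0.00183486, 0.0208547 , 0.00205972]), 'gripper_width': 90.94234127736651}
11.0
scene [[519.17400203   0.         318.55590585]
 [  0.         519.17400203 198.39504033]
 [  0.           0.           1.        ]] [ 1.66427586  2.42598976 -0.38492775] [ 191.08077116 -392.40865875 1784.87047451]
top [[475.09540463   0.         322.65311911]
 [  0.         475.09540463 197.47361165]
 [  0.           0.           1.        ]] [ 2.14720866 -2.11864494  0.16147266] [   4.97167198  522.27296799 1627.99529214]
wrist [[290.61564847   0.         318.90318787]
 [  0.         290.61564847 199.46441316]
 [  0.           0.           1.        ]] [-2.48737925 -1.55035433 -0.18738494] [-573.19563181  -27.83922619  388.05501101]
```

View pics/scene0.png

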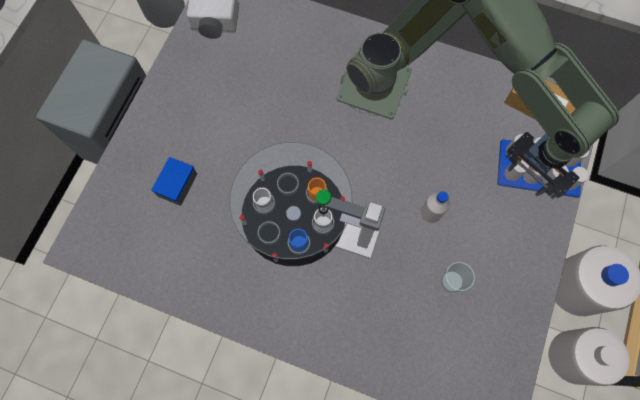

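View pics/top0.png

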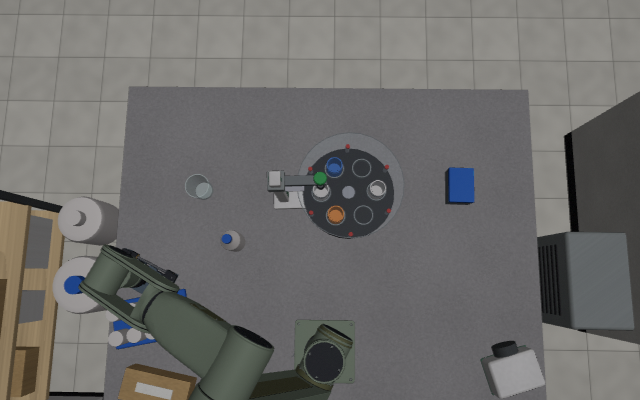

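View pics/wrist0.png

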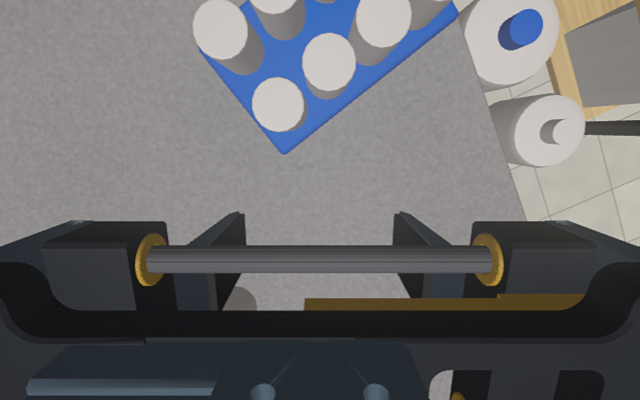

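The top view shows the sampler hub near (348,192), the tower at left, orange at (335,215) on the robot's side and blue at (334,168). So orange is at 150° and the carousel must turn clockwise. The moves only offer a turn about z, so I need to find out how to get a lean. First I'll measure the scene.

```bash
cat > h.py <<'E'
import numpy as np, cv2
from workcell import env, cams
def ray(f,uv):
    R=cv2.Rodrigues(np.array(f["rvec"],float))[0]; t=np.array(f["tvec"],float).reshape(3)
    d=R.T@np.linalg.inv(f["K"])@np.array([uv[0],uv[1],1.]); return -R.T@t, d
def atz(f,uv,z):
    c,d=ray(f,uv); return c+d*(z-c[2])/d[2]
def proj(f,P):
    return cv2.projectPoints(np.array(P,float).reshape(-1,3),np.array(f["rvec"],float),np.array(f["tvec"],float),f["K"],None)[0].reshape(-1,2)
E
python3 - <<'E'
from h import *
f={n:cams.grab_frame(n) for n in ["scene","top"]}
zs=dict(jar_orange=110,jar_blue=110,jar_white=110,probe_knob=320,tower_top=335,hub=67,pin=120,wash_bottle=85,beaker=50,tip_box=34)
for k,z in zs.items():
  for n in f:
    try: r=cams.silhouettes(f[n],k)
    except Exception as e: print(k,e); continue
    for q in r[:6]:
        print(n,k,round(q["conf"],2),np.round(q["centre"]),int(q["region"].sum()),np.round(atz(f[n],q["centre"],z)))
# red pins by colour
for n in f:
    im=f[n]["img"].astype(int); m=((im[:,:,0]>120)&(im[:,:,1]<70)&(im[:,:,2]<70)).astype(np.uint8)
    k,l,s,c=cv2.connectedComponentsWithStats(m)
    for i in range(1,k): print(n,"red",s[i,4],c[i].round(1),np.round(atz(f[n],c[i],120)))
E
```

```text
scene probe_knob 0.97 [346. 206.] 839 [545.  82. 320.]
top probe_knob 0.68 [303. 178.] 627 [534.  68. 320.]
scene tower_top 0.7 [297. 209.] 13701 [598. -30. 335.]
top tower_top 0.85 [345. 186.] 10029 [510. -56. 335.]
scene hub 0.73 [303. 262.] 439 [672.   7.  67.]
scene pin 0.78 [304. 261.] 544 [680.  14. 120.]
scene wash_bottle 0.57 [435. 207.] 628 [379. 317.  85.]
top wash_bottle 0.69 [235. 240.] 449 [367. 306.  85.]
scene beaker 0.67 [455. 275.] 813 [546. 438.  50.]
top beaker 0.67 [197. 186.] 546 [555. 454.  50.]
scene tip_box 0.62 [172. 181.] 1367 [ 576. -481.   34.]
top tip_box 0.97 [458. 186.] 1084 [ 569. -466.   34.]
top tip_box 0.61 [199. 188.] 528 [551. 451.  34.]
scene red 13 [309.5 162.8] [394. -82. 120.]
scene red 13 [260.4 171.6] [ 474. -209.  120.]
scene red 12 [342.2 198.1] [464.  49. 120.]
scene red 15 [241.6 216.9] [ 623. -205.  120.]
scene red 10 [325. 245.] [614.  52. 120.]
scene red 10 [274.5 254.2] [691. -72. 120.]
top red 10 [347.4 145.7] [689. -71. 120.]
top red 10 [386.5 166.2] [ 619. -203.  120.]
top red 9 [309.7 168.1] [610.  56. 120.]
top red 10 [388.5 210.2] [ 469. -209.  120.]
top red 10 [310.8 212. ] [460.  50. 120.]
top red 11 [350.4 233.5] [390. -82. 120.]
```

Call:
{"api": "arm_command", "payload": {"deltas": [[0, [0, 0, 50], 0], [0, [0, 0, 100], 0], [0, [0, 0, 150], 0], [0, [0, 0, 200], 0], [0, [30, -30, 230], 0], [0, [60, -60, 230], 0], [0, [90, -90, 230], 0], [0, [120, -120, 230], 0], [0, [150, -150, 230], 0], [0, [180, -180, 230], 0], [0, [220, -180, 230], 0], [0, [260, -180, 230], 0], [0, [300, -180, 230], 0], [0, [340, -180, 230], 0], [0, [380, -180, 230], 0], [0, [420, -180, 230], 0]]}}

```text
time_s: 2.85
ee_pos: [674.7, 335.6, 455.3]
ee_rot: [60.4, 90.0, 34.2]
force: [1.3, 1.5, 1.5]
gripper_width: 0.8
```

```bash
python3 -c "
from h import *
s=env.state();print(s['time_s'],s['qpos'].round(1),s['ee_pos'].round(1),s['ee_rot'].round(1))"
```

```text
2.85 [ 25.6  39.8  20.5   0.  119.7 -38.2] [674.7 335.6 455.3] [60.4 90.  34.2]
```

Call:
{"api": "arm_command", "payload": {"deltas": [[0, [40, 20, 0], 0], [0, [80, 40, 0], 0], [0, [120, 60, 0], 0], [0, [160, 80, 0], 0], [0, [160, 80, 0], 0], [0, [160, 80, 0], 0]]}}

```text
time_s: 3.45
ee_pos: [742.5, 370.8, 392.9]
ee_rot: [52.7, 87.8, 26.6]
force: [-0.5, 0.1, -0.6]
gripper_width: 0.4
```

```bash
python3 -c "
from h import *
s=env.state();print(s['time_s'],s['qpos'].round(1),s['ee_pos'].round(1),s['ee_rot'].round(1))"
```

```text
3.45 [ 25.7  48.3  12.3   0.  117.2 -38.1] [742.5 370.8 392.9] [52.7 87.8 26.6]
```

Call:
{"api": "arm_command", "payload": {"deltas": [[0, [-40, -20, 0], 0], [0, [-80, -40, 0], 0], [0, [-120, -60, 0], 0], [0, [-120, -60, 0], 0]]}}

```text
time_s: 3.85
ee_pos: [616.9, 308.1, 393.6]
ee_rot: [52.8, 88.0, 26.7]
force: [0.1, -0.1, 1.4]
gripper_width: 0.1
```

```bash
python3 -c "
from h import *
s=env.state();print(s['time_s'],s['qpos'].round(1),s['ee_pos'].round(1),s['ee_rot'].round(2))"
```

```text
3.85 [ 25.6  26.4  53.6   0.   98.  -38.3] [616.9 308.1 393.6] [52.82 88.03 26.67]
```

The lean left over from an out-of-reach pose carries into the next call, so I can build it up deliberately. I'll push further out of reach, in free space and high up.

Call:
{"api": "arm_command", "payload": {"deltas": [[0, [45, 20, 0], 0], [0, [90, 40, 10], 0], [0, [130, 60, 30], 0], [0, [170, 80, 50], 0], [0, [210, 100, 70], 0], [0, [250, 120, 90], 0], [0, [290, 140, 110], 0], [0, [330, 160, 130], 0], [0, [370, 180, 150], 0], [0, [410, 200, 170], 0], [0, [410, 200, 170], 0], [0, [410, 200, 170], 0]]}}

```text
time_s: 5.05
ee_pos: [764.1, 377.5, 378.6]
ee_rot: [52.6, 85.6, 26.4]
force: [-1.3, 0.1, -0.2]
gripper_width: 0.4
```

```bash
python3 -c "
from h import *
s=env.state();print(s['time_s'],s['qpos'].round(1),s['ee_pos'].round(1),s['ee_rot'].round(2))"
```

```text
5.05 [ 2.550e+01  4.930e+01  1.230e+01  1.000e-01  1.141e+02 -3.830e+01] [764.1 377.5 378.6] [52.59 85.65 26.42]
```

Call:
{"api": "arm_command", "payload": {"deltas": [[0, [0, 0, 400], 0], [0, [0, 0, 400], 0]]}}

```text
time_s: 5.25
ee_pos: [727.4, 359.3, 443.0]
ee_rot: [52.6, 84.5, 26.4]
force: [0.1, 0.7, 1.6]
gripper_width: -0.1
```

Call:
{"api": "arm_command", "payload": {"deltas": [[0, [360, 170, 0], 0], [0, [360, 170, 0], 0]]}}

```text
time_s: 5.45
ee_pos: [765.2, 376.2, 407.1]
ee_rot: [52.5, 82.3, 26.3]
force: [0.3, 0.9, 0.0]
gripper_width: 0.5
```

Call:
{"api": "arm_command", "payload": {"deltas": [[0, [360, 170, 0], 0]]}}

```text
time_s: 5.55
ee_pos: [786.6, 385.9, 385.0]
ee_rot: [52.5, 81.0, 26.3]
force: [-0.1, 0.5, 0.4]
gripper_width: 0.4
```

```bash
python3 -c "
from h import *
s=env.state();print(s['time_s'],s['qpos'].round(1),s['ee_pos'].round(1),s['ee_rot'].round(2))"
```

```text
5.55 [ 25.3  49.1  12.3   0.2 109.6 -38.4] [786.6 385.9 385. ] [52.49 80.98 26.31]
```

Call:
{"api": "arm_command", "payload": {"deltas": [[0, [300, 140, 330], 0], [0, [300, 140, 330], 0]]}}

```text
time_s: 5.75
ee_pos: [786.7, 384.5, 405.0]
ee_rot: [52.4, 78.8, 26.3]
force: [0.1, -0.8, 2.8]
gripper_width: 0.1
```

Call:
{"api": "arm_command", "payload": {"deltas": [[0, [300, 140, 330], 0], [0, [300, 140, 330], 0]]}}

```text
time_s: 5.95
ee_pos: [787.4, 383.6, 426.6]
ee_rot: [52.4, 76.3, 26.2]
force: [-0.6, 0.8, -0.1]
gripper_width: 0.8
```

Call:
{"api": "arm_command", "payload": {"deltas": [[0, [300, 140, 330], 0]]}}

```text
time_s: 6.05
ee_pos: [791.6, 385.1, 436.3]
ee_rot: [52.4, 74.5, 26.2]
force: [0.1, 0.1, 0.5]
gripper_width: 0.2
```

Call:
{"api": "arm_command", "payload": {"deltas": [[0, [300, 140, 330], 0]]}}

```text
time_s: 6.15
ee_pos: [796.0, 386.6, 446.8]
ee_rot: [52.3, 72.6, 26.1]
force: [0.7, -0.1, 0.3]
gripper_width: 0.4
```

Call:
{"api": "arm_command", "payload": {"deltas": [[0, [300, 140, 330], 0]]}}

```text
time_s: 6.25
ee_pos: [800.5, 388.2, 457.0]
ee_rot: [52.3, 70.8, 26.1]
force: [-0.2, 0.3, -0.2]
gripper_width: 0.5
```

```bash
cat > kin.py <<'E'
import numpy as np
from scipy.optimize import least_squares
D=np.array([[18.35,89.7,72.04,574.5,224.1],[39.8,20.5,119.7,753.6,455.3],[48.3,12.3,117.2,829.9,392.9],[26.4,53.6,98,689.6,393.6],[49.3,12.3,114.1,852.3,378.6],[49.1,12.3,109.6,876.2,385.]])
def pl(p,q):
    a,h,L1,L2,d,L3=p; j2,j3,j5=np.radians(q)
    b=j2+j3+np.radians(d); s=j2+j3+j5
    return a+L1*np.sin(j2)+L2*np.sin(b)+L3*np.sin(s), h+L1*np.cos(j2)+L2*np.cos(b)+L3*np.cos(s)
f=lambda p:np.concatenate([np.array(pl(p,r[:3]))-r[3:] for r in D])
s=least_squares(f,[0,250,450,450,0,250],x_scale=[10,100,100,100,10,100])
P=s.x
if __name__=="__main__": print(P.round(1),s.fun.round(1))
E
python3 kin.py
```

```text
[-5.000e-01  1.397e+02  5.920e+02  4.183e+02  3.500e+00  3.241e+02] [-0.  -0.   0.   0.   0.2 -0.3  0.   0.1 -0.4  0.3  0.1 -0.1]
```

```bash
cat >> kin.py <<'E'
from scipy.spatial.transform import Rotation as Ro
LO=np.array([-177.97,-48.28,12.27,-77.06,2.81,-146.56]);HI=np.array([177.97,115.42,149.76,257.06,150.46,146.56])
M=None
def fkR(q):
    j=np.array(q,float); R=Ro.from_euler('z',j[0],degrees=True)*Ro.from_euler('y',j[1]+j[2],degrees=True)*Ro.from_euler('z',j[3],degrees=True)*Ro.from_euler('y',j[4],degrees=True)*Ro.from_euler('z',j[5],degrees=True)
    return R  # z = tool axis
# tool: x = link z ; y(jaw)= unknown const about z
C=None
def fk(q,c=0.):
    j=np.radians(q); a,h,L1,L2,d,L3=P
    b=j[1]+j[2]+np.radians(d)
    r=a+L1*np.sin(j[1])+L2*np.sin(b); z=h+L1*np.cos(j[1])+L2*np.cos(b)
    R=fkR(q); w=np.array([r*np.cos(j[0]),r*np.sin(j[0]),z])
    Z=R.apply([0,0,1.]); p=w+L3*Z
    # tool frame matrix: columns x=Z, y, z
    y=R.apply([np.cos(np.radians(c)),np.sin(np.radians(c)),0])
    return p,np.column_stack([Z,y,np.cross(Z,y)])
def rpy(r,p,y): return Ro.from_euler('xyz',[r,p,y],degrees=True).as_matrix()
def ik(p,Rt,c,seed):
    def f(q):
        pp,RR=fk(q,c); return np.concatenate([(pp-p)/3, Ro.from_matrix(RR.T@Rt).as_rotvec()*100])
    best=None
    for sd in seed:
        s=least_squares(f,np.clip(sd,LO+.1,HI-.1),bounds=(LO,HI))
        if best is None or s.cost<best.cost: best=s
    return best.x,np.sqrt(2*best.cost)
E
python3 - <<'E'
from kin import *
from workcell import env
s=env.state(); q=s['qpos'];Rt=rpy(*s['ee_rot']);print(q.round(2),s['ee_pos'].round(1),s['ee_rot'].round(1))
for c in (0,90,180,-90):
    p,R=fk(q,c); print(c,p.round(1),np.degrees(Ro.from_matrix(R.T@Rt).magnitude()).round(2))
E
```

```text
[ 25.    44.97  12.27   0.38 103.52 -38.67] [800.5 388.2 457. ] [52.3 70.8 26.1]
0 [805.3 377.8 457.3] 180.0
90 [805.3 377.8 457.3] 90.0
180 [805.3 377.8 457.3] 0.0
-90 [805.3 377.8 457.3] 90.0
```

```bash
sed -i 's/w=np.array(\[r\*np.cos(j\[0\]),r\*np.sin(j\[0\]),z\])/w=np.array([r*np.cos(j[0])-LAT*np.sin(j[0]),r*np.sin(j[0])+LAT*np.cos(j[0]),z])/; s/^M=None/LAT=11.5/' kin.py
python3 - <<'E'
from kin import *
from workcell import env
s=env.state(); q=s['qpos'];Rt=rpy(*s['ee_rot']);p,R=fk(q,180); print(p.round(1))
seeds=[[j1,30,80,j4,70,j6] for j1 in(-30,-60) for j4 in(-60,0,60,120,200) for j6 in (-120,-60,0,60,120)]
for lean in (35,40):
 for roll in (0,180):
  for az in (30,45,60,75,90,110):
    x,e=ik(np.array([471.,-205,115]),rpy(roll,90-lean,az),180,seeds); print(lean,roll,az,x.round(0),round(e,2))
E
```

```text
[800.4 388.2 457.3]
35 0 30 [-47.  17. 124.  58.  44. 147.] 6.68
35 0 45 [-47.  20. 116.  46.  55. 147.] 2.25
35 0 60 [-45.  24. 109.  38.  64. 142.] 0.0
35 0 75 [-43.  27. 103.  32.  72. 135.] 0.0
35 0 90 [-41.  30.  97.  26.  79. 128.] 0.0
35 0 110 [-36.  33.  91.  19.  86. 117.] 0.0
35 180 30 [-45.  17. 121.  51.  45. -24.] 0.0
35 180 45 [-46.  20. 115.  45.  55. -31.] 0.0
35 180 60 [-45.  24. 109.  38.  64. -38.] 0.0
35 180 75 [-43.  27. 103.  32.  72. -45.] 0.0
35 180 90 [-41.  30.  97.  26.  79. -52.] 0.0
35 180 110 [-36.  33.  91.  19.  86. -63.] 0.0
40 0 30 [-48.  18. 123.  59.  47. 147.] 0.3
40 0 45 [-49.  22. 116.  50.  57. 143.] 0.0
40 0 60 [-48.  25. 109.  42.  66. 138.] 0.0
40 0 75 [-45.  29. 102.  35.  75. 132.] 0.0
40 0 90 [-42.  32.  96.  29.  82. 126.] 0.0
40 0 110 [-37.  36.  89.  20.  91. 116.] 0.0
40 180 30 [-48.  18. 123.  59.  47. -33.] 0.0
40 180 45 [-49.  22. 116.  50.  57. -37.] 0.0
40 180 60 [-48.  25. 109.  42.  66. -42.] 0.0
40 180 75 [-45.  29. 102.  35.  75. -48.] 0.0
40 180 90 [-42.  32.  96.  29.  82. -54.] 0.0
40 180 110 [-37.  36.  89.  20.  91. -64.] 0.0
```

Call:
{"api": "arm_command", "payload": {"deltas": [[0, [-40, -20, 0], -0.14], [0, [-80, -40, 0], -0.28], [0, [-120, -60, 0], -0.42], [0, [-120, -60, 0], -0.56], [0, [-120, -60, 0], -0.7], [0, [-120, -60, 0], -0.84], [0, [-120, -60, 0], -0.98], [0, [-120, -60, 0], -1.12], [0, [-120, -60, 0], -1.26], [0, [-120, -60, 0], -1.4], [0, [-120, -60, 0], -1.54], [0, [-120, -60, 0], -1.68], [0, [-120, -60, 0], -1.82], [0, [-120, -60, 0], -1.96], [0, [-120, -60, 0], -2.1], [0, [-120, -60, 0], -2.24], [0, [-120, -60, 0], -2.38], [0, [-120, -60, 0], -2.53], [0, [-120, -60, 0], -2.53]]}}

```text
time_s: 8.15
ee_pos: [651.8, 310.3, 429.1]
ee_rot: [55.3, 72.1, -115.8]
force: [-0.0, 0.6, 0.3]
gripper_width: 0.5
```

```bash
cat > st.py <<'E'
from h import *
from kin import rpy
s=env.state();R=rpy(*s['ee_rot']); x=R[:,0]
print(s['time_s'],s['qpos'].round(1),s['ee_pos'].round(1),s['ee_rot'].round(2),'lean',np.degrees(np.arccos(-x[2])).round(1),'F',s['force'].round(1))
E
python3 st.py
```

```text
8.15 [ 29.1  46.8  12.3 -14.5 134.8 101.2] [651.8 310.3 429.1] [  55.29   72.07 -115.78] lean 17.9 F [-0.   0.6  0.3]
```

Call:
{"api": "arm_command", "payload": {"deltas": [[0, [300, 140, 330], 0]]}}

```text
time_s: 8.25
ee_pos: [653.6, 308.9, 436.1]
ee_rot: [58.4, 72.9, -112.2]
force: [0.5, -0.4, 0.4]
gripper_width: 0.6
```

Call:
{"api": "arm_command", "payload": {"deltas": [[0, [300, 140, 330], 0]]}}

```text
time_s: 8.35
ee_pos: [654.9, 306.4, 446.6]
ee_rot: [62.9, 74.0, -107.6]
force: [-0.2, -1.0, 0.6]
gripper_width: 0.3
```

Call:
{"api": "arm_command", "payload": {"deltas": [[0, [300, 140, 330], 0]]}}

```text
time_s: 8.45
ee_pos: [656.8, 304.2, 455.1]
ee_rot: [67.5, 74.9, -102.9]
force: [-0.0, 1.2, -0.5]
gripper_width: 0.6
```

Call:
{"api": "arm_command", "payload": {"deltas": [[0, [300, 140, 330], 0]]}}

```text
time_s: 8.55
ee_pos: [659.5, 302.3, 462.5]
ee_rot: [72.6, 75.6, -97.7]
force: [0.1, 0.2, 0.2]
gripper_width: 0.3
```

```bash
python3 st.py
```

```text
8.55 [ 28.8  44.   12.3 -15.5 131.4  99.6] [659.5 302.3 462.5] [ 72.58  75.6  -97.67] lean 14.4 F [0.1 0.2 0.2]
```

Call:
{"api": "arm_command", "payload": {"deltas": [[0, [300, 140, 330], 0]]}}

```text
time_s: 8.65
ee_pos: [662.6, 300.7, 469.3]
ee_rot: [78.1, 76.2, -92.0]
force: [0.6, -0.3, -0.1]
gripper_width: 0.2
```

Call:
{"api": "arm_command", "payload": {"deltas": [[0, [300, 140, 330], 0]]}}

```text
time_s: 8.75
ee_pos: [666.2, 299.3, 475.7]
ee_rot: [84.1, 76.6, -85.9]
force: [-0.2, 0.1, 0.2]
gripper_width: 0.3
```

Call:
{"api": "arm_command", "payload": {"deltas": [[0, [300, 140, 330], 0]]}}

```text
time_s: 8.85
ee_pos: [670.0, 298.2, 482.0]
ee_rot: [90.5, 76.9, -79.2]
force: [-0.3, 0.1, -0.5]
gripper_width: 0.8
```

Call:
{"api": "arm_command", "payload": {"deltas": [[0, [300, 140, 330], 0]]}}

```text
time_s: 8.95
ee_pos: [674.1, 297.3, 488.2]
ee_rot: [97.3, 76.9, -72.3]
force: [-0.1, -0.3, -0.2]
gripper_width: 0.7
```

Call:
{"api": "arm_command", "payload": {"deltas": [[0, [300, 140, 330], 0]]}}

```text
time_s: 9.05
ee_pos: [678.4, 296.6, 494.5]
ee_rot: [104.2, 76.8, -65.2]
force: [-0.5, 0.8, -0.2]
gripper_width: 0.4
```

Call:
{"api": "arm_command", "payload": {"deltas": [[0, [300, 140, 330], 0]]}}

```text
time_s: 9.15
ee_pos: [683.1, 296.2, 500.7]
ee_rot: [111.1, 76.5, -58.1]
force: [0.0, -0.7, -0.8]
gripper_width: 0.4
```

Call:
{"api": "arm_command", "payload": {"deltas": [[0, [300, 140, 330], 0]]}}

```text
time_s: 9.25
ee_pos: [688.1, 295.9, 506.8]
ee_rot: [117.6, 76.0, -51.5]
force: [-0.2, 0.3, 0.5]
gripper_width: 0.3
```

Call:
{"api": "arm_command", "payload": {"deltas": [[0, [300, 140, 330], 0]]}}

```text
time_s: 9.35
ee_pos: [693.3, 295.9, 512.9]
ee_rot: [123.6, 75.3, -45.2]
force: [-0.0, 0.4, -0.3]
gripper_width: 0.3
```

Call:
{"api": "arm_command", "payload": {"deltas": [[0, [300, 140, 330], 0]]}}

```text
time_s: 9.45
ee_pos: [698.8, 296.1, 519.0]
ee_rot: [129.1, 74.4, -39.5]
force: [-0.6, -0.3, -0.2]
gripper_width: 0.3
```

Call:
{"api": "arm_command", "payload": {"deltas": [[0, [300, 140, 330], 0]]}}

```text
time_s: 9.55
ee_pos: [704.7, 296.4, 525.0]
ee_rot: [134.0, 73.4, -34.5]
force: [0.0, 0.2, 0.1]
gripper_width: 0.6
```

```bash
python3 st.py
```

```text
9.55 [ 28.1  39.4  12.3 -16.9 119.4  97.1] [704.7 296.4 525. ] [133.97  73.42 -34.45] lean 16.6 F [0.  0.2 0.1]
```

Call:
{"api": "arm_command", "payload": {"deltas": [[0, [290, 170, 330], 0]]}}

```text
time_s: 9.65
ee_pos: [709.6, 299.6, 530.9]
ee_rot: [138.4, 72.3, -29.9]
force: [-0.7, 0.6, -0.1]
gripper_width: 0.5
```

Call:
{"api": "arm_command", "payload": {"deltas": [[0, [290, 170, 330], 0]]}}

```text
time_s: 9.75
ee_pos: [714.6, 303.6, 536.5]
ee_rot: [142.2, 71.0, -25.8]
force: [0.3, 0.2, -1.6]
gripper_width: 0.3
```

Call:
{"api": "arm_command", "payload": {"deltas": [[0, [290, 170, 330], 0]]}}

```text
time_s: 9.85
ee_pos: [720.0, 307.5, 542.2]
ee_rot: [145.6, 69.7, -22.2]
force: [0.8, -0.4, 0.1]
gripper_width: 0.4
```

Call:
{"api": "arm_command", "payload": {"deltas": [[0, [290, 170, 330], 0]]}}

```text
time_s: 9.95
ee_pos: [725.7, 311.2, 548.1]
ee_rot: [148.5, 68.3, -19.0]
force: [-0.2, 0.1, -0.2]
gripper_width: 0.4
```

Call:
{"api": "arm_command", "payload": {"deltas": [[0, [290, 170, 330], 0]]}}

```text
time_s: 10.05
ee_pos: [731.7, 314.9, 553.9]
ee_rot: [151.2, 66.8, -16.2]
force: [0.3, -0.3, -0.5]
gripper_width: 0.7
```

Call:
{"api": "arm_command", "payload": {"deltas": [[0, [290, 170, 330], 0]]}}

```text
time_s: 10.15
ee_pos: [738.0, 318.6, 559.9]
ee_rot: [153.5, 65.3, -13.7]
force: [-0.3, -0.4, 0.4]
gripper_width: 0.6
```

Call:
{"api": "arm_command", "payload": {"deltas": [[0, [290, 170, 330], 0]]}}

```text
time_s: 10.25
ee_pos: [744.5, 322.5, 565.9]
ee_rot: [155.5, 63.7, -11.4]
force: [0.3, 0.1, -0.1]
gripper_width: 0.3
```

Call:
{"api": "arm_command", "payload": {"deltas": [[0, [290, 170, 330], 0]]}}

```text
time_s: 10.35
ee_pos: [751.3, 326.4, 572.0]
ee_rot: [157.3, 62.0, -9.4]
force: [-0.3, -0.8, -0.3]
gripper_width: 0.7
```

Call:
{"api": "arm_command", "payload": {"deltas": [[0, [290, 170, 330], 0]]}}

```text
time_s: 10.45
ee_pos: [758.2, 330.4, 578.2]
ee_rot: [159.0, 60.3, -7.5]
force: [0.4, 0.5, 0.7]
gripper_width: 0.4
```

Call:
{"api": "arm_command", "payload": {"deltas": [[0, [290, 170, 330], 0]]}}

```text
time_s: 10.55
ee_pos: [765.3, 334.4, 584.5]
ee_rot: [160.4, 58.6, -5.9]
force: [0.0, -0.3, -0.5]
gripper_width: 0.4
```

```bash
python3 st.py
```

```text
10.55 [ 29.5  37.3  12.3 -18.  103.3  97.4] [765.3 334.4 584.5] [160.39  58.64  -5.86] lean 31.4 F [ 0.  -0.3 -0.5]
```

Call:
{"api": "arm_command", "payload": {"deltas": [[0, [0, 0, 0], -0.14], [0, [0, 0, 0], -0.28], [0, [0, 0, 0], -0.42], [0, [0, 0, 0], -0.5]]}}

```text
time_s: 10.95
ee_pos: [742.1, 319.3, 556.3]
ee_rot: [162.4, 57.6, -32.3]
force: [0.5, -0.2, -0.1]
gripper_width: 0.4
```

Call:
{"api": "arm_command", "payload": {"deltas": [[0, [290, 150, 330], 0]]}}

```text
time_s: 11.05
ee_pos: [750.5, 320.1, 562.3]
ee_rot: [164.2, 56.4, -29.8]
force: [0.9, -0.7, -0.2]
gripper_width: 0.5
```

Call:
{"api": "arm_command", "payload": {"deltas": [[0, [290, 150, 330], 0]]}}

```text
time_s: 11.15
ee_pos: [758.3, 318.7, 573.1]
ee_rot: [166.5, 54.8, -27.1]
force: [-0.6, -1.1, 0.5]
gripper_width: 0.4
```

Call:
{"api": "arm_command", "payload": {"deltas": [[0, [290, 150, 330], 0]]}}

```text
time_s: 11.25
ee_pos: [765.9, 318.1, 582.0]
ee_rot: [168.4, 53.3, -24.8]
force: [0.4, 0.1, -0.1]
gripper_width: 0.5
```

Call:
{"api": "arm_command", "payload": {"deltas": [[0, [290, 150, 330], 0]]}}

```text
time_s: 11.35
ee_pos: [773.8, 318.3, 589.9]
ee_rot: [170.0, 51.9, -22.8]
force: [-0.4, -0.7, -0.1]
gripper_width: 0.5
```

Call:
{"api": "arm_command", "payload": {"deltas": [[0, [290, 150, 330], 0]]}}

```text
time_s: 11.45
ee_pos: [781.8, 318.8, 597.6]
ee_rot: [171.5, 50.3, -21.0]
force: [-1.0, -0.5, 0.4]
gripper_width: 0.7
```

Call:
{"api": "arm_command", "payload": {"deltas": [[0, [290, 150, 330], 0]]}}

```text
time_s: 11.55
ee_pos: [789.9, 319.6, 605.4]
ee_rot: [172.8, 48.8, -19.2]
force: [0.8, 0.4, -0.5]
gripper_width: 0.6
```

Call:
{"api": "arm_command", "payload": {"deltas": [[0, [290, 150, 330], 0]]}}

```text
time_s: 11.65
ee_pos: [798.2, 320.4, 613.1]
ee_rot: [174.0, 47.2, -17.6]
force: [-0.4, -0.6, -0.8]
gripper_width: 0.1
```

Call:
{"api": "arm_command", "payload": {"deltas": [[0, [290, 150, 330], 0]]}}

```text
time_s: 11.75
ee_pos: [806.4, 321.5, 620.9]
ee_rot: [175.1, 45.6, -16.0]
force: [0.1, -0.1, -0.8]
gripper_width: 0.8
```

```bash
python3 st.py
```

```text
11.75 [ 32.2  38.1  12.3 -31.7  95.5 120.4] [806.4 321.5 620.9] [175.14  45.56 -16.03] lean 44.4 F [ 0.1 -0.1 -0.8]
```

Call:
{"api": "arm_command", "payload": {"deltas": [[0, [-40, -65, 0], 0.06], [0, [-80, -130, 0], 0.12], [0, [-120, -195, -10], 0.18], [0, [-160, -260, -20], 0.24], [0, [-200, -325, -30], 0.3], [0, [-240, -390, -40], 0.37], [0, [-280, -455, -50], 0.44], [0, [-320, -520, -60], 0.51], [0, [-360, -585, -80], 0.58], [0, [-400, -650, -100], 0.65], [0, [-405, -667, -130], 0.72], [0, [-405, -667, -170], 0.8], [0, [-405, -667, -200], 0.9], [0, [-405, -667, -230], 1.0], [0, [-405, -667, -260], 1.1], [0, [-405, -667, -270], 1.1], [0, [-405, -667, -270], 1.1]]}}

```text
time_s: 13.45
ee_pos: [416.6, -320.0, 380.7]
ee_rot: [174.5, 45.9, 46.3]
force: [0.7, -0.3, 0.7]
gripper_width: 0.4
```

```bash
python3 st.py; python3 - <<'E'
from h import *
for n in ["scene","top","wrist"]:
    f=cams.grab_frame(n); cv2.imwrite(f"pics/{n}1.png",f["img"][:,:,::-1])
E
```

```text
13.45 [-62.9  14.   86.4  41.3  95.4 -26.6] [ 416.6 -320.   380.7] [174.52  45.93  46.29] lean 44.1 F [ 0.7 -0.3  0.7]
```

View pics/scene1.png

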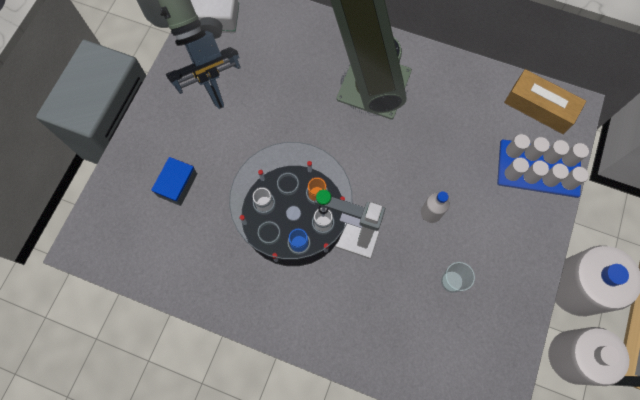

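View pics/wrist1.png

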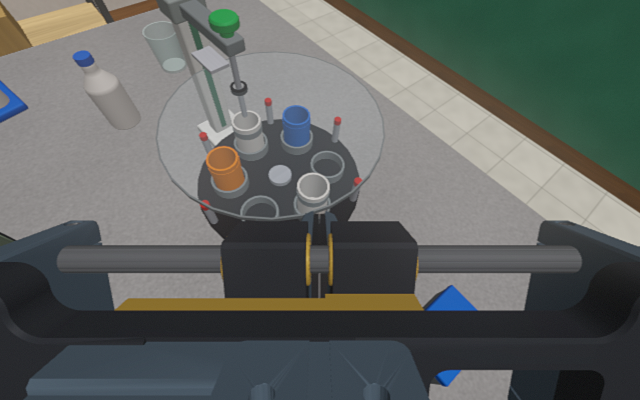

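```bash
python3 - <<'E'
from h import *
from kin import rpy
f=cams.grab_frame("wrist"); s=env.state()
C,d=ray(f,[320,200]); R=rpy(*s['ee_rot'])
print((R.T@(C-s['ee_pos'])).round(0), (R.T@d).round(2))
print(R.round(2))
E
```

```text
[-160.    1.  -63.] [0.97 0.   0.24]
[[ 0.48  0.77 -0.43]
 [ 0.51 -0.64 -0.58]
 [-0.72  0.06 -0.69]]
```

View pics/top1.png

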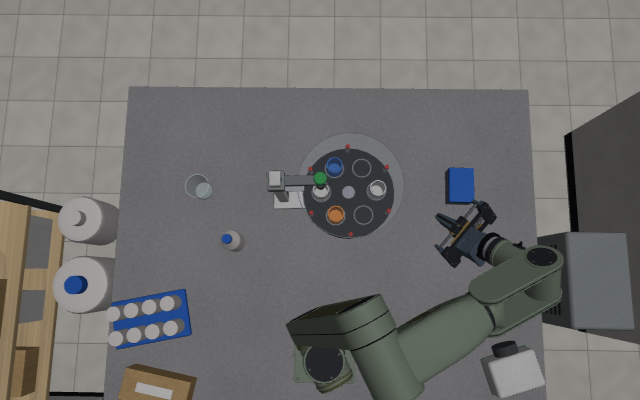

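Call:
{"api": "arm_command", "payload": {"deltas": [[0, [-16, -26, -40], 0], [0, [-16, -26, -80], 0], [0, [-16, -26, -120], 0], [0, [-16, -26, -160], 0], [0, [-16, -26, -200], 0], [0, [-16, -26, -240], 0], [0, [-16, -26, -280], 0], [0, [-16, -26, -280], 0], [0, [-16, -26, -280], 0]]}}

```text
time_s: 14.55
ee_pos: [402.7, -343.8, 103.9]
ee_rot: [174.7, 45.8, 46.5]
force: [-0.2, -0.1, 0.0]
gripper_width: 0.0
```

```bash
python3 st.py; python3 - <<'E'
from h import *
for n in ["scene","wrist"]:
    f=cams.grab_frame(n); cv2.imwrite(f"pics/{n}2.png",f["img"][:,:,::-1])
    if n=="scene":
        cv2.imwrite("pics/crop2.png",cv2.resize(f["img"][100:290,170:410,::-1],None,fx=3,fy=3,interpolation=cv2.INTER_CUBIC))
E
```

```text
14.55 [-65.2  29.7 106.3  43.4  70.3 -52.1] [ 402.7 -343.8  103.9] [174.66  45.83  46.55] lean 44.2 F [-0.2 -0.1  0. ]
```

View pics/crop2.png

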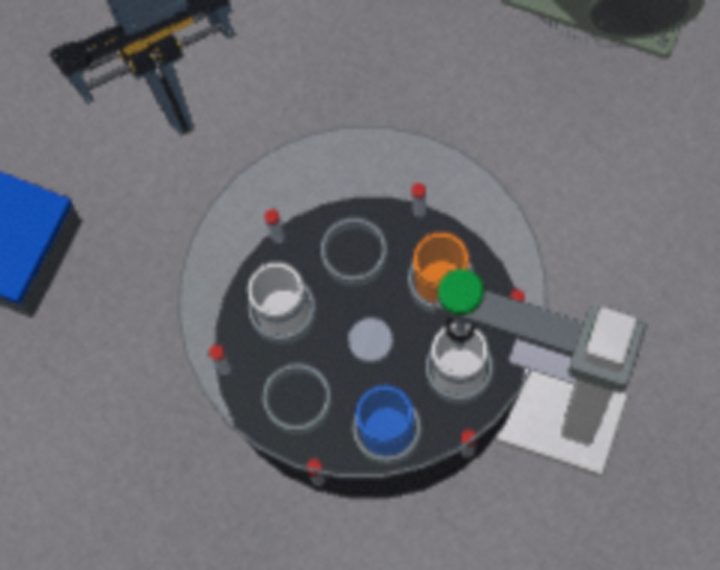

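View pics/wrist2.png

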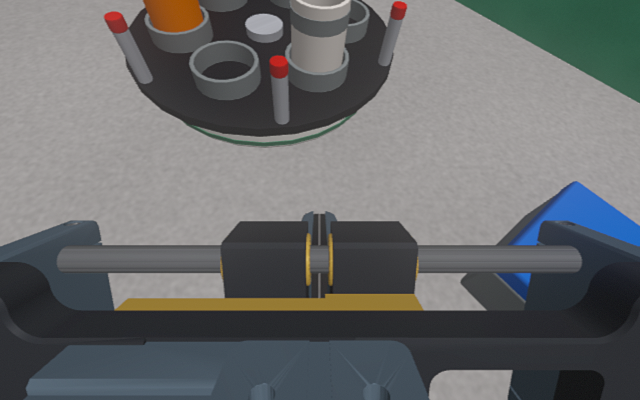

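Call:
{"api": "arm_command", "payload": {"deltas": [[0, [15, 16, -2], 0], [0, [30, 32, -4], 0], [0, [45, 48, -4], 0], [0, [60, 64, -4], 0], [0, [70, 75, -4], 0], [0, [80, 86, -4], 0], [0, [90, 96, -4], 0], [0, [100, 107, -4], 0], [0, [100, 107, -4], 0]]}}

```text
time_s: 15.55
ee_pos: [502.0, -234.7, 98.0]
ee_rot: [175.0, 45.8, 46.8]
force: [-0.4, -1.1, 0.0]
gripper_width: 0.5
```

```bash
cat > look.py <<'E'
import sys
from h import *
k=sys.argv[1]
out=[]
for n,c in (("scene",(120,270,210,400)),("wrist",None)):
    f=cams.grab_frame(n); im=f["img"][:,:,::-1]
    if c: im=cv2.resize(im[c[0]:c[1],c[2]:c[3]],(640,505),interpolation=cv2.INTER_CUBIC)
    cv2.imwrite(f"pics/{n}{k}.png",im)
E
python3 st.py;python3 look.py 3
```

```text
15.55 [-50.3  27.9 111.4  52.4  60.8 -47.2] [ 502.  -234.7   98. ] [174.96  45.8   46.85] lean 44.2 F [-0.4 -1.1  0. ]
```

View pics/scene3.png

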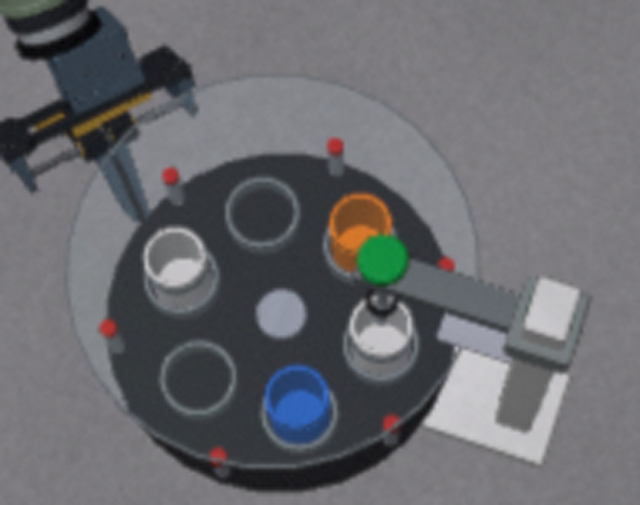

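View pics/wrist3.png

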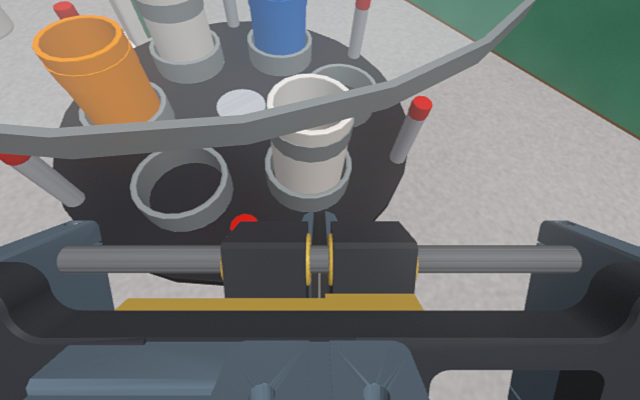

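Call:
{"api": "arm_command", "payload": {"deltas": [[0, [-5, 5, 0], 0], [0, [-10, 10, 0], 0], [0, [-15, 14, 0], 0], [0, [-19, 18, 0], 0], [0, [-23, 22, 0], 0], [0, [-27, 26, 0], 0], [0, [-31, 29, 0], 0], [0, [-35, 33, 0], 0], [0, [-39, 37, 0], 0], [0, [-43, 40, 0], 0], [0, [-43, 40, 0], 0]]}}

```text
time_s: 16.75
ee_pos: [458.2, -196.4, 98.0]
ee_rot: [174.9, 45.8, 46.6]
force: [0.7, -5.3, 1.8]
gripper_width: 0.6
```

```bash
python3 st.py;python3 look.py 4
```

```text
16.75 [-51.4  24.1 119.2  53.7  58.9 -51.4] [ 458.2 -196.4   98. ] [174.88  45.84  46.63] lean 44.2 F [ 0.7 -5.3  1.8]
```

View pics/scene4.png

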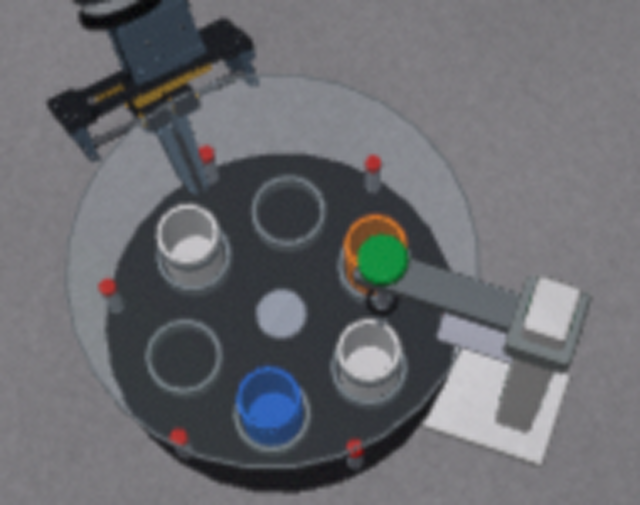

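View pics/wrist4.png

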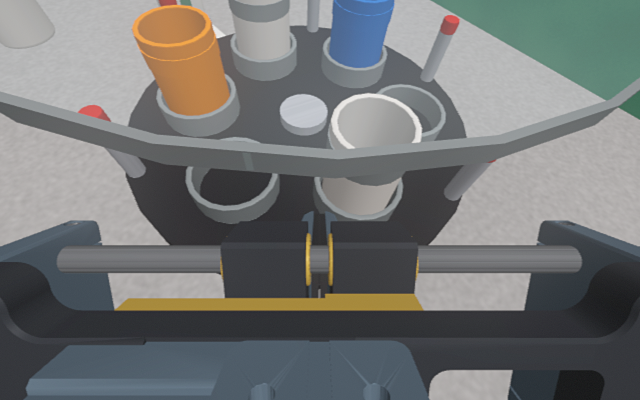

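Call:
{"api": "arm_command", "payload": {"deltas": [[0, [-5, -2, 0], 0], [0, [-10, -4, 0], 0], [0, [-14, -2, 0], 0], [0, [-18, 1, 0], 0], [0, [-22, 4, 0], 0], [0, [-26, 7, 0], 0], [0, [-30, 11, 0], 0], [0, [-34, 15, 0], 0], [0, [-36, 17, 0], 0]]}}

```text
time_s: 17.75
ee_pos: [421.1, -177.7, 97.6]
ee_rot: [175.1, 45.8, 47.0]
force: [0.4, -0.1, 0.1]
gripper_width: 0.3
```

```bash
python3 st.py;python3 look.py 5
```

```text
17.75 [-53.7  21.9 123.9  53.4  58.6 -54.5] [ 421.1 -177.7   97.6] [175.13  45.8   46.97] lean 44.2 F [ 0.4 -0.1  0.1]
```

View pics/scene5.png

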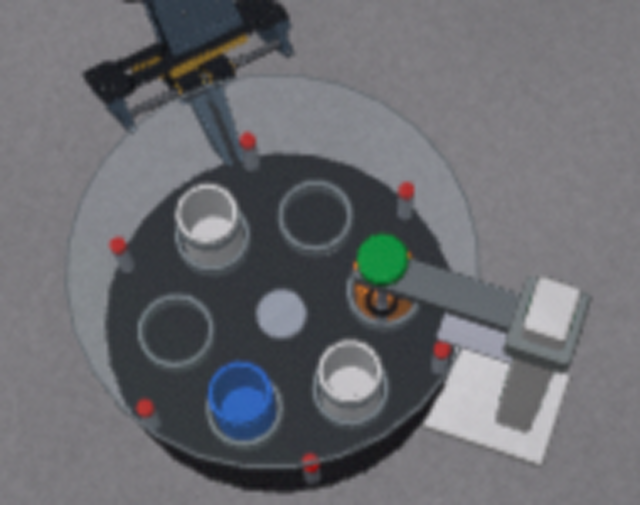

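Call:
{"api": "arm_command", "payload": {"deltas": [[0, [0, 0, 0], 0], [0, [0, 0, 0], 0], [0, [0, 0, 0], 0], [0, [0, 0, 0], 0], [0, [0, 0, 0], 0], [0, [0, 0, 0], 0]]}}

```text
time_s: 18.45
ee_pos: [422.3, -179.1, 97.8]
ee_rot: [175.0, 45.8, 46.7]
force: [1.0, -0.4, 0.4]
gripper_width: 0.4
```

```bash
python3 st.py;python3 look.py 6
```

```text
18.45 [-53.7  21.9 123.7  53.4  58.6 -54.5] [ 422.3 -179.1   97.8] [174.97  45.82  46.74] lean 44.2 F [ 1.  -0.4  0.4]
```

View pics/scene6.png

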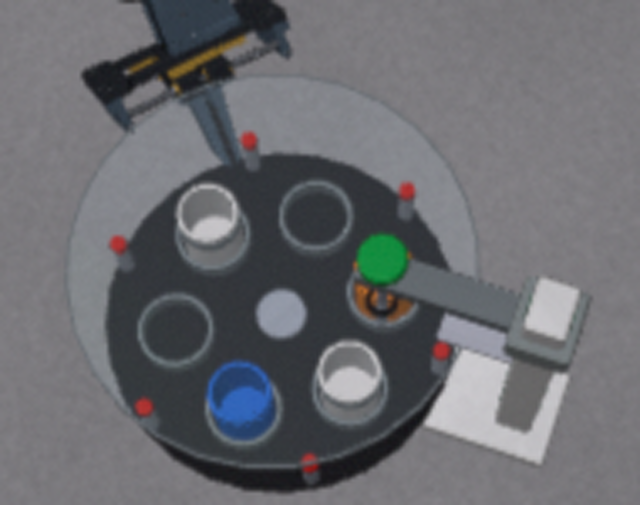

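Call:
{"api": "arm_command", "payload": {"deltas": [[0, [-2, 2, 0], 0], [0, [-4, 4, 0], 0], [0, [-6, 6, 0], 0], [0, [-6, 6, 0], 0], [0, [-6, 6, 0], 0], [0, [-6, 6, 0], 0], [0, [-6, 6, 0], 0]]}}

```text
time_s: 19.25
ee_pos: [416.3, -173.2, 97.8]
ee_rot: [175.0, 45.8, 46.7]
force: [0.3, 0.6, -0.3]
gripper_width: 0.3
```

```bash
python3 st.py;python3 look.py 7
```

```text
19.25 [-53.8  21.4 124.8  53.6  58.3 -55.1] [ 416.3 -173.2   97.8] [174.95  45.83  46.73] lean 44.2 F [ 0.3  0.6 -0.3]
```

View pics/scene7.png

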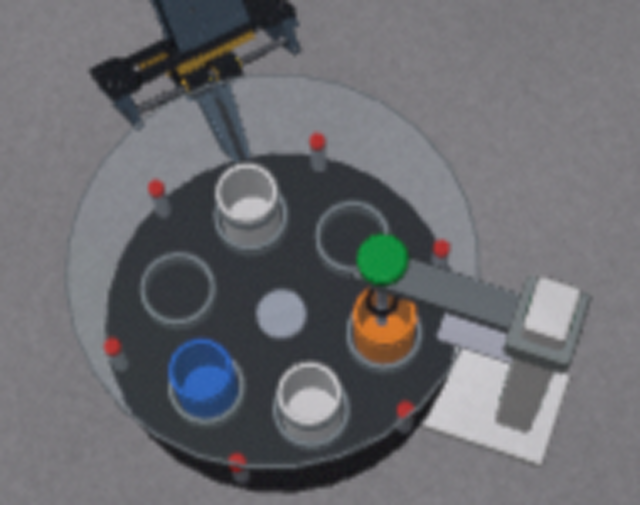

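Call:
{"api": "arm_command", "payload": {"deltas": [[0, [-10, -11, 0], 0], [0, [-25, -28, 0], 0], [0, [-42, -48, 0], 0], [0, [-60, -70, 0], 0], [0, [-80, -100, 0], 0], [0, [-90, -135, 0], 0], [0, [-90, -155, 40], 0], [0, [-90, -160, 85], 0], [0, [-90, -160, 130], 0], [0, [-90, -160, 175], 0], [0, [-90, -160, 220], 0], [0, [-90, -160, 265], 0], [0, [-90, -160, 310], 0], [0, [-90, -160, 310], 0]]}}

```text
time_s: 20.75
ee_pos: [327.0, -333.9, 413.3]
ee_rot: [174.0, 46.0, 46.1]
force: [-0.2, -0.3, -0.4]
gripper_width: 0.4
```

```bash
python3 st.py;python3 look.py 8; python3 - <<'E'
from h import *
for n in ["scene","top"]:
    f=cams.grab_frame(n); im=f["img"].astype(int); m=((im[:,:,0]>120)&(im[:,:,1]<70)&(im[:,:,2]<70)).astype(np.uint8)
    k,l,s,c=cv2.connectedComponentsWithStats(m)
    for i in range(1,k):
        p=atz(f[n],c[i],120)-[541.5,-77,0]
        print(n,s[i,4],p.round(0)[:2],np.degrees(np.arctan2(p[1],p[0])).round(1))
    m=((im[:,:,1]>100)&(im[:,:,0]<60)&(im[:,:,2]<100)).astype(np.uint8)
    k,l,s,c=cv2.connectedComponentsWithStats(m)
    for i in range(1,k): 
        if s[i,4]>20: print(n,"green",s[i,4],c[i].round(1),atz(f[n],c[i],322).round(1))
E
```

```text
20.75 [-72.3  11.1  85.7  39.  104.1 -31.7] [ 327.  -333.9  413.3] [174.03  46.05  46.11] lean 44.0 F [-0.2 -0.3 -0.4]Traceback (most recent call last):
  File "<stdin>", line 6, in <module>
KeyError: 'scene'
```

View pics/scene8.png

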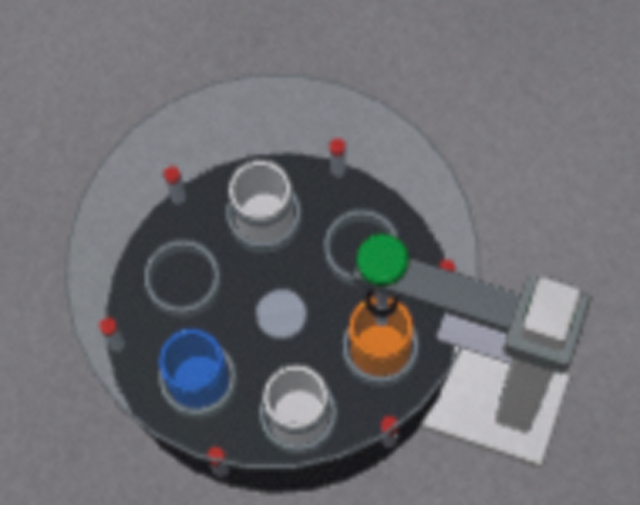

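```bash
cat > ms.py <<'E'
from h import *
for n in ["scene","top"]:
    f=cams.grab_frame(n); im=f["img"].astype(int); m=((im[:,:,0]>120)&(im[:,:,1]<70)&(im[:,:,2]<70)).astype(np.uint8)
    k,l,s,c=cv2.connectedComponentsWithStats(m); a=[]
    for i in range(1,k):
        p=atz(f,c[i],120)-[541.5,-77,0]; a.append(np.degrees(np.arctan2(p[1],p[0])).round(1))
    print(n,"pins",sorted(a))
    m=((im[:,:,1]>90)&(im[:,:,0]<60)&(im[:,:,2]<100)).astype(np.uint8)
    k,l,s,c=cv2.connectedComponentsWithStats(m)
    for i in range(1,k): 
        if s[i,4]>20: print(n,"green",s[i,4],c[i].round(1),atz(f,c[i],320).round(1), "sides",s[i,:4])
E
python3 ms.py
```

```text
scene pins [np.float64(-178.3), np.float64(-117.5), np.float64(-57.9), np.float64(0.9), np.float64(60.2), np.float64(121.1)]
scene green 178 [323.  196.4] [540.7  16.9 320. ] sides [316 189  15  15]
top pins [np.float64(-179.1), np.float64(-119.2), np.float64(-59.6), np.float64(1.7), np.float64(62.6), np.float64(121.9)]
top green 121 [319.8 177.5] [536.4  18.2 320. ] sides [314 172  13  12]
```

Call:
{"api": "arm_command", "payload": {"deltas": [[0, [21, 35, 0], 0], [0, [42, 70, 0], 0], [0, [63, 105, 0], 0], [0, [84, 140, 0], 0], [0, [105, 175, 0], 0], [0, [126, 210, 0], 0], [0, [147, 245, 0], 0], [0, [168, 280, 0], 0], [0, [189, 315, -10], 0], [0, [210, 350, -25], 0], [0, [210, 350, -35], 0], [0, [210, 350, -35], 0], [0, [210, 350, -35], 0]]}}

```text
time_s: 22.3
ee_pos: [536.1, 16.3, 372.1]
ee_rot: [175.1, 45.9, 46.8]
force: [-0.5, -0.7, 0.6]
gripper_width: 0.5
```

```bash
python3 st.py;python3 look.py 9
```

```text
22.3 [-22.9   1.1 103.2  45.7  65.7  -0.5] [536.1  16.3 372.1] [175.09  45.86  46.78] lean 44.1 F [-0.5 -0.7  0.6]
```

View pics/scene9.png

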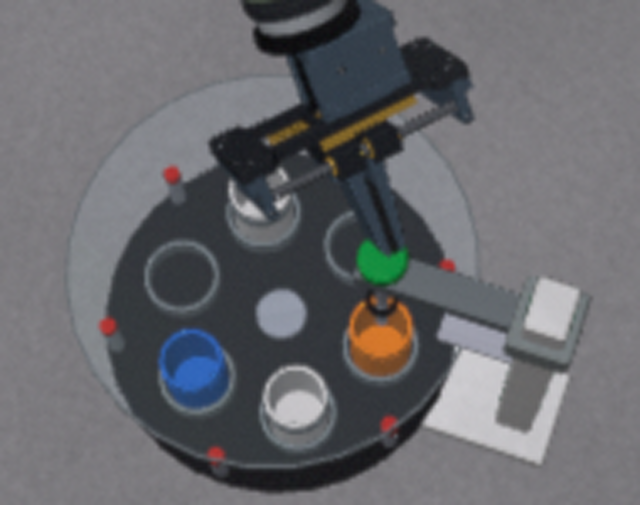

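View pics/wrist9.png

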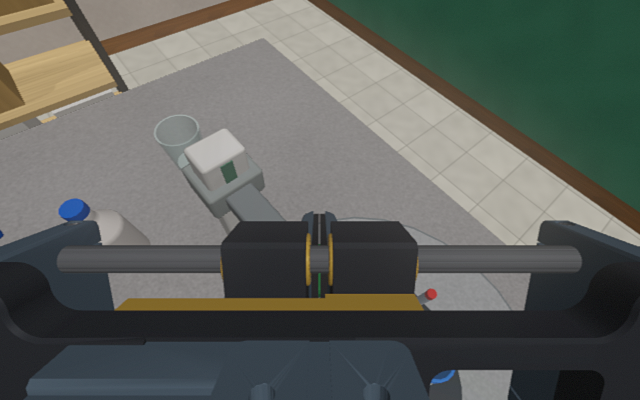

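Call:
{"api": "arm_command", "payload": {"deltas": [[0, [0, 0, -7], 0], [0, [0, 0, -14], 0], [0, [0, 0, -20], 0], [0, [0, 0, -26], 0], [0, [0, 0, -32], 0], [0, [0, 0, -38], 0], [0, [0, 0, -44], 0], [0, [0, 0, -50], 0], [0, [0, 0, -50], 0]]}}

```text
time_s: 23.3
ee_pos: [536.2, 16.8, 321.9]
ee_rot: [175.0, 45.9, 46.8]
force: [0.3, 0.1, 0.5]
gripper_width: 0.9
```

```bash
python3 st.py;python3 look.py 10; python3 ms.py
```

```text
23.3 [-22.8   2.9 108.6  48.5  60.7  -6.5] [536.2  16.8 321.9] [175.02  45.85  46.75] lean 44.1 F [0.3 0.1 0.5]
scene pins [np.float64(-117.5), np.float64(-57.8), np.float64(1.0), np.float64(59.9), np.float64(120.0)]
scene green 89 [321.8 201.4] [554.4  19.  320. ] sides [316 195  15  12]
top pins [np.float64(-179.3), np.float64(-59.4), np.float64(1.7), np.float64(62.6), np.float64(121.9)]
```

View pics/scene10.png

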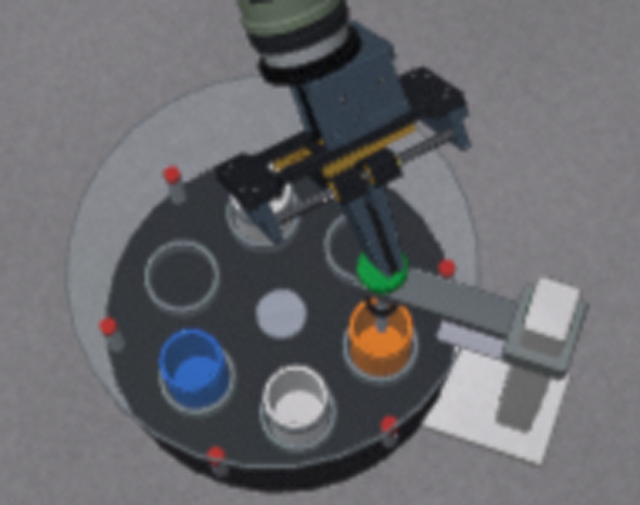

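Call:
{"api": "arm_command", "payload": {"deltas": [[0, [0, 0, -6], 0], [0, [0, 0, -12], 0], [0, [0, 0, -18], 0], [0, [0, 0, -24], 0], [0, [0, 0, -29], 0], [0, [0, 0, -32], 0]]}}

```text
time_s: 24.1
ee_pos: [536.4, 16.9, 290.2]
ee_rot: [175.0, 45.8, 46.7]
force: [-0.8, -0.7, 4.0]
gripper_width: 0.1
```

Call:
{"api": "arm_command", "payload": {"deltas": [[0, [0, 0, -2], 0], [0, [0, 0, -4], 0]]}}

```text
time_s: 24.3
ee_pos: [536.3, 16.9, 286.7]
ee_rot: [175.0, 45.8, 46.7]
force: [-0.6, 0.3, 3.5]
gripper_width: 0.6
```

```bash
python3 st.py;python3 look.py 11; python3 ms.py
```

```text
24.3 [-22.8   4.7 112.2  50.9  57.3 -11.2] [536.3  16.9 286.7] [174.96  45.82  46.74] lean 44.2 F [-0.6  0.3  3.5]
scene pins [np.float64(-117.5), np.float64(-57.9), np.float64(0.8), np.float64(59.9), np.float64(120.0)]
scene green 82 [322.  205.4] [564.1  23.4 320. ] sides [316 200  15  10]
top pins [np.float64(-179.3), np.float64(-59.4), np.float64(1.7), np.float64(62.6), np.float64(122.2)]
```

View pics/scene11.png

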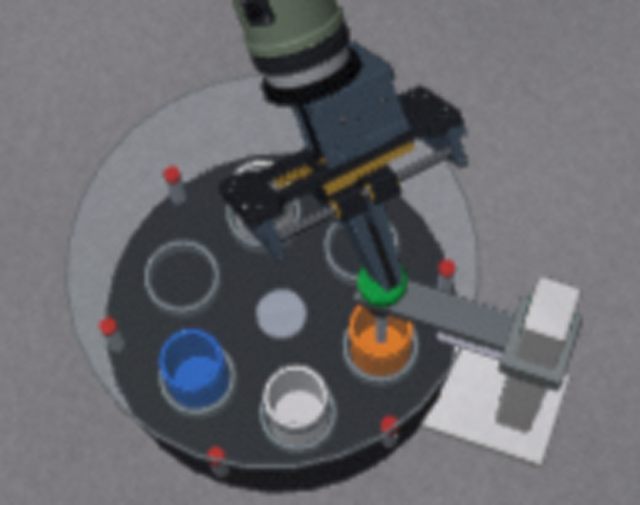

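Still sliding down at about 4 N, with the probe inside the orange jar. I'll continue in small steps until it reaches the stop.

Call:
{"api": "arm_command", "payload": {"deltas": [[0, [0, 0, -3], 0], [0, [0, 0, -5], 0]]}}

```text
time_s: 24.7
ee_pos: [536.7, 17.1, 283.7]
ee_rot: [174.8, 45.7, 46.7]
force: [-10.6, -5.2, 20.3]
gripper_width: 0.5
```

Call:
{"api": "arm_command", "payload": {"deltas": [[0, [0, 0, -2], 0], [0, [0, 0, -4], 0]]}}

```text
time_s: 24.9
ee_pos: [536.9, 17.2, 283.2]
ee_rot: [174.6, 45.4, 46.6]
force: [-22.0, -11.6, 36.2]
gripper_width: 0.7
```

```bash
python3 st.py
```

```text
24.9 [-22.9   4.9 112.7  51.8  56.8 -12.5] [536.9  17.2 283.2] [174.61  45.45  46.59] lean 44.6 F [-22.  -11.6  36.2]
```

It's firmly on the stop at 36 N. Releasing now.

Call:
{"api": "arm_command", "payload": {"deltas": [[0, [0, 0, 5], 0], [0, [0, 0, 15], 0], [0, [0, 0, 40], 0], [0, [0, 0, 80], 0], [0, [0, 0, 120], 0], [0, [-20, -40, 140], 0], [0, [-40, -80, 140], 0], [0, [-60, -120, 140], 0], [0, [-80, -160, 140], 0], [0, [-100, -200, 140], 0], [0, [-120, -240, 140], 0], [0, [-140, -280, 140], 0], [0, [-160, -320, 140], 0], [0, [-160, -320, 140], 0], [0, [-160, -320, 140], 0]]}}

```text
time_s: 26.4
ee_pos: [376.0, -303.9, 416.8]
ee_rot: [175.2, 45.8, 46.8]
force: [0.3, 0.5, 0.1]
gripper_width: 0.6
```

```bash
python3 st.py;python3 look.py 12; python3 - <<'E'
from h import *
for n in ["scene","top"]:
    f=cams.grab_frame(n); cv2.imwrite(f"pics/{n}13.png",f["img"][:,:,::-1])
    im=f["img"].astype(int); m=((im[:,:,1]>90)&(im[:,:,0]<60)&(im[:,:,2]<100)).astype(np.uint8)
    k,l,s,c=cv2.connectedComponentsWithStats(m); i=1+s[1:,4].argmax()
    cc,d=ray(f,c[i])
    print(n,c[i].round(1),"expected at z=265:",proj(f,[538.5,17.5,262]).round(1),"at 273:",proj(f,[538.5,17.5,270]).round(1), atz(f,c[i],262).round(1))
E
python3 ms.py
```

```text
26.4 [-66.   10.4  86.2  40.9 100.7 -26.1] [ 376.  -303.9  416.8] [175.17  45.8   46.79] lean 44.2 F [0.3 0.5 0.1]
scene [322.9 203.2] expected at z=265: [[323.3 202.5]] at 273: [[323.4 201.6]] [540.7  16.9 262. ]
top [320.1 181.3] expected at z=265: [[320.3 180.7]] at 273: [[320.3 180.2]] [536.6  18.2 262. ]
scene pins [np.float64(-178.5), np.float64(-117.5), np.float64(-57.9), np.float64(0.9), np.float64(60.2), np.float64(120.0)]
scene green 163 [322.9 203.2] [557.8  23.3 320. ] sides [316 197  15  14]
top pins [np.float64(-179.1), np.float64(-119.2), np.float64(-59.6), np.float64(1.7), np.float64(62.6), np.float64(122.0)]
top green 113 [320.1 181.3] [525.   17.2 320. ] sides [314 176  13  12]
```

View pics/scene12.png

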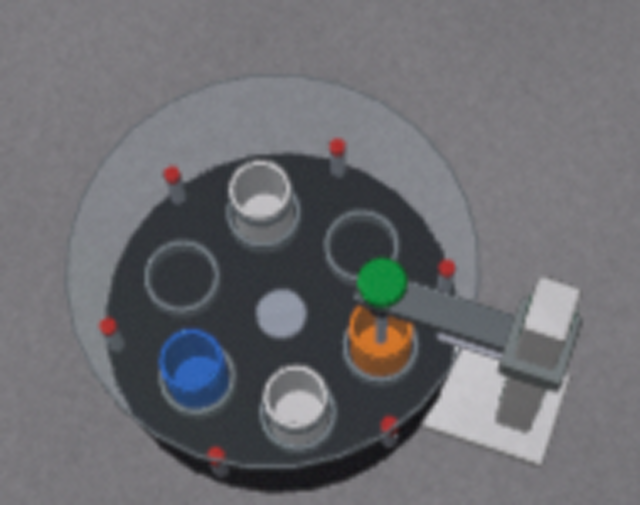

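View pics/wrist12.png

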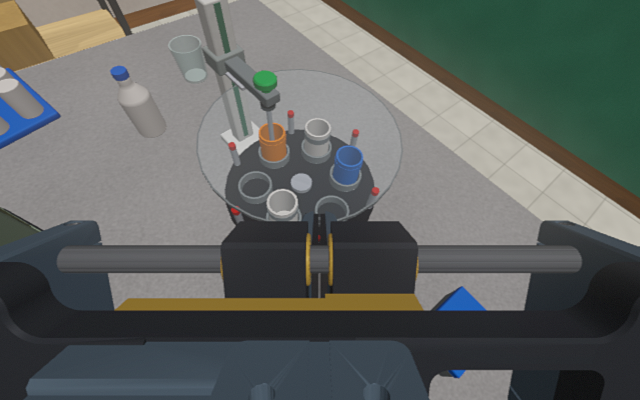

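The probe is down inside the orange jar, with the knob at its lower stop. All jars are upright, the bystanders are in place, and the robot is clear. Handing in.

```bash
python3 -c "
from workcell import env
print(env.job_done())"
```

```text
the job is handed in; nothing more can be done
None
```

I turned the carousel one place clockwise, so the orange jar is under the probe. I then pressed the green knob down to its stop and let go. I handed the job in at about 27 s of the 58 s limit; it reports no verdict.

- **Leaning the tool:** The move command has no tilt. A small lean left over from an out-of-reach pose carries into the next call. I built it up to about 44° by pushing beyond reach repeatedly, high up in free space.
- **Turning the carousel:** I pushed the 240° pin with the closed fingers under the cover. It balanced at the midpoint with almost no force, so I pushed about 8 mm more. It then ran on into the stop by itself.
- **Pressing the knob:** It slid down at about 4 N. I stopped when the force reached 36 N at the lower stop, then lifted off and moved clear.

**Last checks:**
- **Pins:** they are back at their click-stop angles within measuring error. The two cameras differ by up to about 2.5°.
- **Knob:** it is within 1 pixel of where it should be when fully down. One pixel is about 8 mm of travel, so the contact height and the force are the better evidence that it reached the stop.
- **Probe, jars and bystanders:** the pictures show the probe inside the orange jar and all four jars upright. The bottle, beaker and box look undisturbed, but I judged that by eye and did not measure them again.

No check failed.

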